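Snap the top plate onto the capsule rack

ROBOT

A 6-joint arm with a two-finger parallel gripper is mounted at the origin on a cart in front of the work surface, level with it; the furniture and walls round the work are solid. World frame = base frame: x ahead of the robot, y to its left, z up, the work surface at z = 0. Lengths are in m, angles in rad, forces in N, time in s.
With the tool pointing down it reaches from about 0.325 to 0.9 m from the base axis. Payload 6.1 kg.
Tool frame: the origin (TCP) lies at the very end of the fingers, on their centre line; the grasp point (between the pads) lies bot.grasp_offset behind it (bot.grasp_offset is the distance from the TCP to the grasp point, in m); z points along the fingers, y is the line along which they close (so a half turn about z gives the same grasp; the last joint's range is limited). The gripper opens to 85 mm and grips with 20 to 120 N. Pads are 22 mm wide; open, the fingers measure 114 mm over their backs; the gripper's body (76 mm by 85 mm) begins 54 mm behind the grasp point. The pads swing forward as they close: fully open they stand 13 mm farther back than shut.
Start: joints at [0.977, 0.22, 1.526, -0, 1.395, -0.126], TCP at [0.282, 0.558, 0.231] pointing down, gripper open.
Joint ranges: [-2.98, 2.98], [-0.91, 2.08], [0.09, 2.57], [-1.24, 4.39], [0.2, 2.65], [-2.68, 2.68]. Speed limits (rad/s): [2.57, 2.57, 3.01, 3.14, 3.14, 3.14].

INTERFACE

Orientations are given as a unit quaternion [w, x, y, z].
In Python, from workcell import bot, camera, camera_model gives the robot as it stands.
- The arm moves only by the tool apply_moves, never from a script. Its argument "rows" is one flat list of numbers, 5 for each row, row after row: the opening, from 0 (shut) to 1 (fully open), then the shift along the world's x, y, z in units of 50 cm (1.0 is 50 cm), then the turn about the world's z in units of pi/4 rad (1.0 is pi/4 rad). In form: [hand, dx, dy, dz, turn, hand, dx, dy, dz, turn, ...]. A call has 1 to 20 rows; each row is the pose to reach, as a shift and turn from the pose commanded when the call began; what a row does not reach only later rows make up. A row lasts 1/8 s, in which the tool goes at most 62.5 mm and 10.7 degrees, less where a joint would pass 70% of its speed; a pose out of reach is approached as far as the arm can. A call with a number of a shift or a turn outside -1 to 1 is refused whole. A call with a gripper value outside its range is refused whole. The fingers move at their own pace and stop on an object; the grip force is fixed at half the most. Time passes only in rows, so rows that repeat a pose let the fingers close. It gives the time, the measured TCP pose, the force, the opening and the grip force at its end, in the units of the state.
- bot.state(): the state, without advancing time (a new reading comes with each control period).
- camera(name): name is "side" or "top"; returns the picture (384x512x3 uint8, red, green, blue); there is no depth.
- camera_model(name): a dict with "intrinsics" (3x3 intrinsics, pixels), "D" ([k1, k2, p1, p2, k3] as OpenCV has them; the pictures are not rectified), "R" (3x3) and "t" (3): a world point X has camera coordinates R X + t. Camera axes: x right, y down, z forward; pixel columns grow to the right and rows downward; lengths in m; the calibration is good to about 2 mm. A picture is of the moment at which its call begins. camera_model takes no time and is no camera call.
- bot.sign_off(): hands the job in; it is judged then, once.
The state is a dict: "time_s": time; "joint_positions": joint angles; "joint_velocities": joint speeds; "joint_torque": joint torques, N m; "tcp_pos": TCP position; "tool_rot": TCP orientation; "force": force on the tool from outside, world axes, zero at the start; "moment": the same for the moment, N m; "gripper_width": finger opening in m; "grasp_force": force on a finger pad.
Only numpy, scipy, OpenCV 4.12 (cv2) and the standard library are available. Lean on these libraries where they do the work, as an engineer would, in place of code of your own. Each camera call takes 0.05 s, during which the arm holds its last target. There are 200 camera calls.

TASK

Put the coffee-capsule rack together: lift the white holed top plate by its handle, set it level over the four orange snap posts of the black base without pressing it home yet, and let go. Then press it down on the grey pads beside the posts until all four have clicked through and the plate sits fully home and flush. The plastic is thin, so press gently, by feel (no more than about 25 N, not all four posts at once), and leave the other things on the worktop where they are.

Things in the scene. Friction and masses are not known exactly. Their poses are not given: they have to be found in the camera images.
- rack_base: black tray of a coffee-capsule rack, 196 x 126 mm (long side along its x), fixed to the worktop on rubber feet; rim 15 mm high. Origin: centre of its underside, on the worktop; z up. Carries four orange snap posts at x = +-80, y = +-45 mm (see post_a to post_d). The unpressed plate rests on their barbs with its underside 48 to 50 mm above the worktop; pressed home, at 36 mm.
- post_a (a point): centre of the flat seat of the base's snap post at x = +80, y = +45 mm, 36 mm above the worktop; seat 17 mm across. All posts: above the seat a 7 mm pin with a cone tip, 23 mm tall, with two sprung barbs toward the base's +x and -x that reach 7.5 mm from the pin's axis, widest 8.6 mm above the seat
- post_b (a point): the same of the post at x = +80, y = -45 mm. A plate corner needs about 8 N at its post to pass the barbs (all four at once: over 30 N, too much), gives way as it clicks through about 3 mm above the seat, and then the seat stops it hard. The plate's underside must end on the seat
- post_c (a point): the same of the post at x = -80, y = +45 mm. The plate is rigid: once both posts of one end have clicked, those of the other end go nearly together and need up to 18 N on one press pad. All contact forces between plate and base (side forces of the barbs too) together must stay below 40 N; 25 N on a press pad is safe
- post_d (a point): the same of the post at x = -80, y = -45 mm
- top_plate: loose rigid white top plate of the rack, 190 x 120 x 5 mm, 280 g (varies); long side along its x. Origin: centre of its underside; z up. Four square 10 mm snap holes at x = +-80, y = +-45 mm, four round 32 mm capsule wells at (0, +-39) and (+-54, 0) mm, and a carrying handle over the middle. It fits the base either way round (turned by half a turn is the same).
- handle (a point): middle of the plate's wooden handle bar, 38 mm above the plate's underside; the bar is 72 mm long along the plate's x, 12 mm wide in y, 14 mm high (31 to 45 mm above the underside), with 26 mm of open room below it, on two 10 mm steel posts 29 mm either side of the middle
- hole_a (a point): centre of the plate's snap hole at x = +80, y = +45 mm, on the plate's underside
- hole_b (a point): centre of the plate's snap hole at x = +80, y = -45 mm, on the plate's underside
- hole_c (a point): centre of the plate's snap hole at x = -80, y = +45 mm, on the plate's underside
- hole_d (a point): centre of the plate's snap hole at x = -80, y = -45 mm, on the plate's underside
- pad_a (a point): grey round press pad, 21 mm across, on top of the plate beside hole a, at x = +80, y = +20, z = 5 mm in the plate's frame; room for shut fingertips between the pins
- pad_b (a point): grey round press pad, 21 mm across, on top of the plate beside hole b, at x = +80, y = -20, z = 5 mm in the plate's frame; room for shut fingertips between the pins
- pad_c (a point): grey round press pad, 21 mm across, on top of the plate beside hole c, at x = -80, y = +20, z = 5 mm in the plate's frame; room for shut fingertips between the pins
- pad_d (a point): grey round press pad, 21 mm across, on top of the plate beside hole d, at x = -80, y = -20, z = 5 mm in the plate's frame; room for shut fingertips between the pins
- capsule_1: a red-brown aluminium coffee capsule standing on its 37 mm flange, 28 mm high; bystander; origin under its centre
- capsule_2: a blue aluminium coffee capsule standing on its 37 mm flange, 28 mm high; bystander; origin under its centre
- capsule_3: a gold aluminium coffee capsule standing on its 37 mm flange, 28 mm high; bystander; origin under its centre
- capsule_4: a dark grey aluminium coffee capsule standing on its 37 mm flange, 28 mm high; bystander; origin under its centre
- mug: white mug, 88 mm across, 102 mm high; bystander; origin under its centre
- honey_jar: honey jar with orange lid, 58 mm across, 118 mm high; bystander; origin under its centre
- tea_caddy: grey metal tea caddy, 53 x 73 x 98 mm; bystander; origin under its centre
- mandarin: mandarin, 58 mm across; bystander; origin under its centre
- teaspoon: steel teaspoon lying flat, 130 mm long; bystander; origin under its centre
Not all that is in view belongs to the job. Several things have the shape of the rack_base; the one meant has the colours described above.

How it is judged:
By the outcome, as a careful person would: the job done as asked, in the order asked, and still so for the second after the job is handed in, with the robot touching nothing.
It also fails if it takes over 70 s, if anything falls off the work surface, if the arm or the gripper's body presses on something with over 40 N, if the wrist force passes 120 N, or if a joint passes its speed limit or range.

## Working session

There is one attempt and no reset: what is moved stays moved. The work goes in short steps, Python scripts to look and compute and a tool call to move; the robot and the scene stay as the last step left them, time stands still between calls to the robot, and variables do not carry over. Pictures are saved under pics/ and viewed, at most 10 in all, crops included, and the job is handed in when it is done.

Besides the shell and the picture viewer there is one more tool, called after ">>>" by a JSON object that holds its "fn" and its "kwargs", one argument or row to a line. apply_moves: Moves the arm, as the interface text tells. Shifts and turns lie within -1 to 1; 1 stands for 50 cm of shift or pi/4 rad of turn. Its arguments: {"type":"object","properties":{"rows":{"type":"array","items":{"type":"number","minimum":-1,"maximum":1}}},"required":["rows"]}

```bash
mkdir -p pics; python3 - <<'E'
from workcell import bot,camera,camera_model
import cv2,numpy as np
for n in("top","side"):
    im=camera(n); cv2.imwrite(f"pics/{n}0.png",cv2.resize(im[:,:,::-1],(768,576)))
    np.save(f"{n}0.npy",im)
    m=camera_model(n);print(n,m)
print(bot.state(),bot.grasp_offset)
E
```

```text
top {'intrinsics': array([[382.46935977,   0.        , 252.45406014],
       [  0.        , 382.46935977, 198.09608726],
       [  0.        ,   0.        ,   1.        ]]), 'D': array([-0.05463914,  0.        ,  0.        ,  0.        ,  0.        ]), 'R': array([[ 0.00797207, -0.99995987,  0.00408646],
       [-0.99578953, -0.00831189, -0.09129146],
       [ 0.09132176, -0.00334147, -0.99581583]]), 't': array([-0.06823356,  0.53863333,  1.50061243])}
side {'intrinsics': array([[367.57683142,   0.        , 258.2382522 ],
       [  0.        , 367.57683142, 186.37197962],
       [  0.        ,   0.        ,   1.        ]]), 'D': array([0.00058522, 0.        , 0.        , 0.        , 0.        ]), 'R': array([[-8.21534155e-01, -5.70159288e-01,  1.35970730e-04],
       [-5.02126965e-01,  7.23394367e-01, -4.73887225e-01],
       [ 2.70092842e-01, -3.89382815e-01, -8.80585532e-01]]), 't': array([0.39310475, 0.35451998, 1.05759429])}
{'time_s': 0.1, 'joint_positions': array([ 9.76904823e-01,  2.21111402e-01,  1.52751848e+00, -1.57810234e-05,
        1.39466219e+00, -1.26144663e-01]), 'joint_velocities': array([-7.82523608e-04, -1.73768077e-03, -3.37854963e-03, -6.94495163e-05,
        3.49599203e-04,  1.53532499e-04]), 'joint_torque': array([ 1.42202141e-03, -4.98241282e+01, -3.90548480e+01, -8.51370191e-05,
        5.62594782e-03, -2.77582885e-06]), 'tcp_pos': array([0.28152658, 0.55739948, 0.2303193 ]), 'tool_rot': array([-2.92075870e-04,  2.31745788e-01,  9.72776011e-01, -7.97971419e-04]), 'force': array([0.19250782, 0.31033377, 0.02940735]), 'moment': array([-0.00162423, -0.02542671, -0.01120174]), 'grasp_force': 0.0, 'gripper_width': 0.0856052538992821} 0.0187
```

View pics/top0.png

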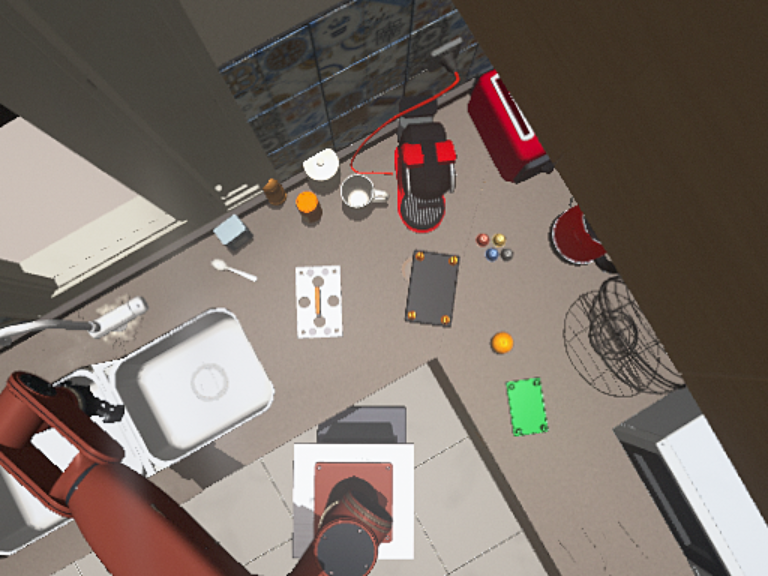

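View pics/side0.png

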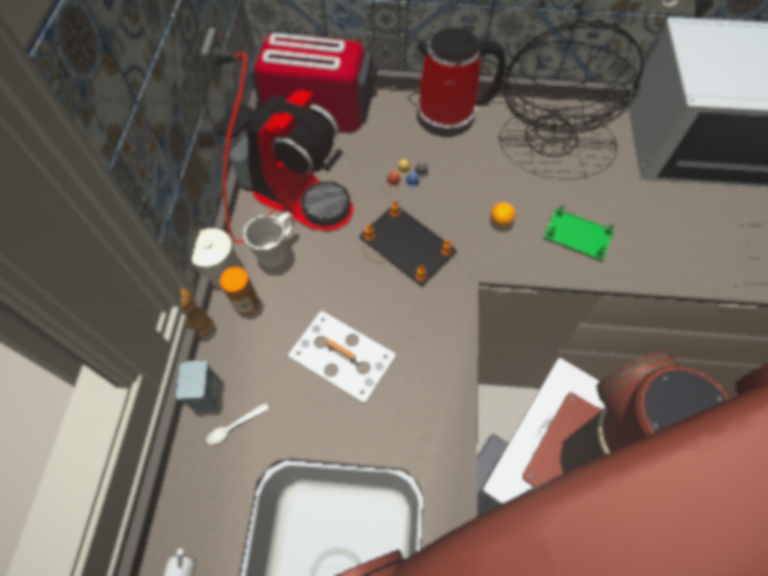

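Candidates for the base (768-wide pictures): the black tray with orange posts at top (432,288) / side (408,243), and the green look-alike at top (527,406) / side (580,233). I choose the black one. The only white plate with a wooden handle is at top (318,302) / side (342,355). Next I measure both.

```bash
cat > h.py <<'E'
import cv2,numpy as np
from workcell import bot,camera,camera_model
def ray(n,p):
    m=camera_model(n);u=cv2.undistortPoints(np.array([[p]],float),m["intrinsics"],m["D"])[0,0]
    return -m["R"].T@m["t"], m["R"].T@np.array([u[0],u[1],1])
def onz(n,p,z):
    o,d=ray(n,p);return o+d*(z-o[2])/d[2]
def tri(p,q):
    a,u=ray("top",p);b,v=ray("side",q)
    s=np.linalg.lstsq(np.c_[u,-v],b-a,rcond=None)[0]
    P,Q=a+u*s[0],b+v*s[1];return (P+Q)/2,np.linalg.norm(P-Q)
def proj(n,X):
    m=camera_model(n);return cv2.projectPoints(np.array([X],float),cv2.Rodrigues(m["R"])[0],m["t"],m["intrinsics"],m["D"])[0][0,0]
def blobs(mask,roi,amin):
    x0,y0,x1,y1=roi;k=np.zeros_like(mask,np.uint8);k[y0:y1,x0:x1]=mask[y0:y1,x0:x1]
    n,l,s,c=cv2.connectedComponentsWithStats(k,connectivity=8)
    return [(c[i],s[i,4],(l==i).astype(np.uint8)) for i in range(1,n) if s[i,4]>=amin]
def hsv(im): return cv2.cvtColor(im,cv2.COLOR_RGB2HSV)
def orange(im): h=hsv(im);return ((h[...,0]<22)&(h[...,1]>130)&(h[...,2]>110))
def white(im): h=hsv(im);return ((h[...,1]<40)&(h[...,2]>170))
E
python3 - <<'E'
from h import *
R={"top":dict(base=(264,160,312,222),plate=(190,170,235,232)),"side":dict(base=(235,130,310,192),plate=(185,200,270,272))}
for n in R:
    im=np.load(n+"0.npy")
    for c,a,_ in blobs(orange(im),R[n]["base"],3): print(n,"post",c.round(1),a, onz(n,c,.05).round(4))
    for c,a,_ in blobs(orange(im),R[n]["plate"],8): print(n,"handle",c.round(1),a,onz(n,c,.043).round(4))
    w=max(blobs(white(im),R[n]["plate"],50),key=lambda b:b[1])
    cn=np.concatenate(cv2.findContours(w[2],cv2.RETR_EXTERNAL,cv2.CHAIN_APPROX_NONE)[0])
    P=np.array([onz(n,p[0],.005)[:2] for p in cn],np.float32)
    print(n,"plate",w[0],w[1],cv2.minAreaRect(P*1000))
    h=hsv(im);d=h[...,2]<75
    bl=blobs(d,R[n]["base"],100)
    if bl:
        w=max(bl,key=lambda b:b[1]);cn=np.concatenate(cv2.findContours(w[2],cv2.RETR_EXTERNAL,cv2.CHAIN_APPROX_NONE)[0])
        print(n,"base",cv2.minAreaRect(np.array([onz(n,p[0],.015)[:2] for p in cn],np.float32)*1000))
t=np.load("top0.npy")[155:235,185:320,::-1];s=np.load("side0.npy")[130:275,180:310,::-1]
cv2.imwrite("pics/crop0.png",np.vstack([cv2.resize(t,(500,296),interpolation=2)[:, :],cv2.resize(s,(500,304),interpolation=2)]))
E
```

```text
top post [279.8 170.4] 22 [ 0.6476 -0.171   0.05  ]
top post [302.6 173.6] 12 [ 0.6358 -0.2611  0.05  ]
top post [299.3 173.2] 6 [ 0.6373 -0.2482  0.05  ]
top post [273.9 209.6] 17 [ 0.4924 -0.148   0.05  ]
top post [296.4 212.5] 24 [ 0.4817 -0.2362  0.05  ]
top handle [211.2 199. ] 43 [0.5328 0.0988 0.043 ]
top plate [213.02178496 204.75895994] 1423 ((518.4307250976562, 96.42131042480469), (222.6645965576172, 172.7772979736328), 0.5137015581130981)
side post [262.7 139.2] 43 [ 0.6307 -0.2465  0.05  ]
side post [235.  139.5] 4 [ 0.7092 -0.1906  0.05  ]
side post [245.5 154.7] 50 [ 0.6424 -0.1601  0.05  ]
side post [297. 165.] 48 [ 0.4768 -0.2251  0.05  ]
side post [280.1 181.8] 54 [ 0.4882 -0.139   0.05  ]
side handle [226.4 232.4] 44 [0.5283 0.0992 0.043 ]
side plate [227.75952941 237.05411765] 2125 ((529.936767578125, 97.00688934326172), (199.50328063964844, 129.12631225585938), 2.9943175315856934)
side base ((564.5374145507812, -204.2566375732422), (122.03345489501953, 191.5577392578125), 82.02681732177734)
```

View pics/crop0.png

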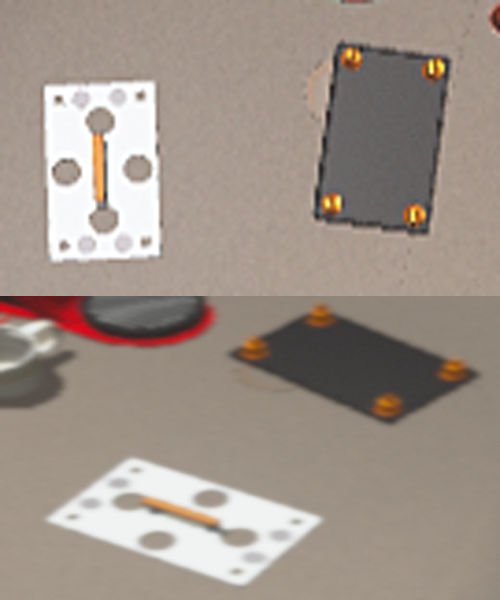

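The crop shows a black tray with four orange posts (top crop corners 351,58 / 435,68 / 331,205 / 415,215) and a white plate with its handle at (98,168). That confirms the choice. Now a finer measurement.

```bash
cat >> h.py <<'E'
def cent(im,X,n,r,thr=40):
    "soft centroid of orangeness around the projection of X"
    p=proj(n,X);u,v=np.round(p).astype(int);w=im.astype(float);w=np.clip(w[...,0]-w[...,2]-thr,0,90)
    y,x=np.mgrid[v-r:v+r+1,u-r:u+r+1];W=w[v-r:v+r+1,u-r:u+r+1];return np.array([(W*x).sum(),(W*y).sum()])/W.sum()
def rectw(im,n,mask,roi,z):
    w=max(blobs(mask,roi,50),key=lambda b:b[1])[2]
    cn=np.concatenate(cv2.findContours(w,cv2.RETR_EXTERNAL,cv2.CHAIN_APPROX_NONE)[0])
    return cv2.minAreaRect(np.array([onz(n,p[0],z)[:2] for p in cn],np.float32)*1000)
E
python3 - <<'E'
from h import *
T,S=np.load("top0.npy"),np.load("side0.npy")
L=[]
for X in [(.643,-.165,.05),(.633,-.253,.05),(.489,-.143,.05),(.478,-.230,.05)]:
    p,q=cent(T,X,"top",6),cent(S,X,"side",8)
    P,e=tri(p,q);L.append(P[:2]);print("post",p.round(1),q.round(1),(P*1000).round(1),round(e*1000,1),[(onz(n,c,.046)*1000).round(1)[:2] for n,c in(("top",p),("side",q))])
L=np.array(L);print("base c",L.mean(0)*1000,"yaw",np.degrees(np.arctan2(*(L[0]+L[1]-L[2]-L[3])[::-1])), np.degrees(np.arctan2(*(L[0]+L[2]-L[1]-L[3])[::-1]))-90)
X=(.53,.099,.043);p,q=cent(T,X,"top",9,60),cent(S,X,"side",11,60);P,e=tri(p,q);print("handle",P*1000,e*1000)
for n,im,r in(("top",T,(190,172,233,228)),("side",S,(185,200,270,272))):
    for z in (0.005,): print(n,"plate",rectw(im,n,white(im),r,z))
    for n2,c in (("top",p),("side",q)):
        if n==n2: print(onz(n,c,.043)*1000)
E
```

```text
post [279.4 170.3] [245.4 154.5] [ 651.6 -171.    29.9] 0.0 [array([ 648.9, -169.8]), array([ 645. , -162.8])]
post [301.8 173.1] [262.7 139. ] [ 641.1 -261.2   26.1] 0.8 [array([ 638.3, -258.4]), array([ 632.9, -249.5])]
post [274.  209.5] [280.1 181.8] [ 494.2 -149.9   27.7] 0.2 [array([ 493.1, -148.8]), array([ 489.3, -140.9])]
post [296.5 212.5] [297.2 164.7] [ 482.7 -239.2   28. ] 0.6 [array([ 482., -237.]), array([ 477.9, -229. ])]
base c [ 567.3867217  -205.36099645] yaw -7.768143634104157 -6.9726326406022565
handle [530.96588271  98.55481646  41.00557791] 2.384514856672907
top plate ((526.495849609375, 90.50559997558594), (206.64930725097656, 144.6758575439453), 0.5069064497947693)
[531.83381473  98.94228061  43.        ]
side plate ((529.936767578125, 97.00688934326172), (199.50328063964844, 129.12631225585938), 2.9943175315856934)
[529.29797787  98.54453368  43.        ]
```

>>> {"fn": "apply_moves", "kwargs": {
  "rows": [0.6, 0.498, -0.92, 0, 0.647, 0.6, 0.498, -0.92, 0, 0.647, 0.6, 0.498, -0.92, 0, 0.647, 0.6, 0.498, -0.92, 0, 0.647, 0.6, 0.498, -0.92, 0, 0.647, 0.6, 0.498, -0.92, 0, 0.647, 0.6, 0.498, -0.92, 0, 0.647, 0.6, 0.498, -0.92, 0, 0.647, 0.6, 0.498, -0.92, -0.25, 0.647, 0.6, 0.498, -0.92, -0.25, 0.647, 0.6, 0.498, -0.92, -0.25, 0.647, 0.6, 0.498, -0.92, -0.25, 0.647, 0.6, 0.498, -0.92, -0.25, 0.647]
}}

```text
time_s: 1.72
tcp_pos: [0.5329, 0.0986, 0.1095]
tool_rot: [0.003, -0.021, 1.0, 0.0]
force: [-0.4, 0.7, 0.6]
gripper_width: 0.0511
grasp_force: 0.0
```

```bash
python3 - <<'E'
from h import *
T,S=camera("top"),camera("side");np.save("top1.npy",T);np.save("side1.npy",S);s=bot.state()
print(s["time_s"],s["tcp_pos"],s["tool_rot"],s["force"],s["gripper_width"])
t=T[150:240,175:315,::-1];s=S[130:275,160:310,::-1]
cv2.imwrite("pics/crop1.png",np.hstack([cv2.resize(t,None,fx=2.8,fy=2.8*1,interpolation=2),cv2.resize(s,None,fx=2.6,fy=2.6,interpolation=2)[:252]]))
E
```

```text
1.825 [0.53252166 0.09851787 0.10903773] [ 2.30430082e-03 -2.06505314e-02  9.99784098e-01  4.90724333e-05] [-0.17731076 -0.50426732 -0.14754408] 0.05106765276350307
```

View pics/crop1.png

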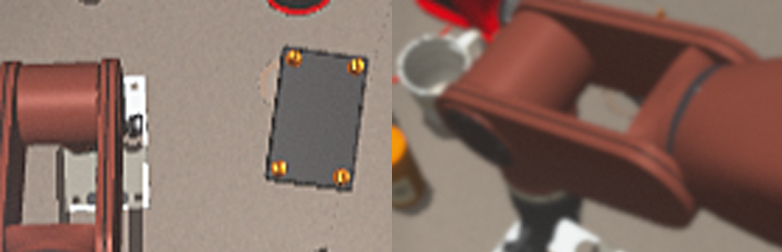

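The arm hides the plate's left part, but the hand sits over the handle as planned (plate edge visible at 135–148, 75–205). The base is clear at (318,118). Going down to grip.

>>> {"fn": "apply_moves", "kwargs": {
  "rows": [0.6, -0.002, 0, -0.09, 0, 0.6, -0.002, 0, -0.17, 0, 0.6, -0.002, 0, -0.17, 0, 0.6, -0.002, 0, -0.17, 0, 0, -0.002, 0, -0.17, 0, 0, -0.002, 0, -0.17, 0, 0, -0.002, 0, -0.17, 0, 0, -0.002, 0, -0.17, 0, 0, -0.002, 0, -0.17, 0, 0, -0.002, 0, -0.17, 0]
}}

```text
time_s: 3.08
tcp_pos: [0.5312, 0.0979, 0.023]
tool_rot: [0.001, -0.02, 1.0, 0.0]
force: [-1.3, 0.3, 6.4]
gripper_width: 0.0107
grasp_force: 60.1
```

>>> {"fn": "apply_moves", "kwargs": {
  "rows": [0, 0, 0, 0.06, 0, 0, 0, 0, 0.14, 0, 0, 0, 0, 0.22, 0, 0, 0, 0, 0.22, 0, 0, 0.02, -0.12, 0.22, -0.06, 0, 0.04, -0.24, 0.22, -0.12, 0, 0.05, -0.36, 0.22, -0.18, 0, 0.06, -0.48, 0.22, -0.22, 0, 0.072, -0.56, 0.22, -0.22, 0, 0.072, -0.606, 0.22, -0.22, 0, 0.072, -0.606, 0.22, -0.22, 0, 0.072, -0.606, 0.22, -0.22, 0, 0.072, -0.606, 0.22, -0.22]
}}

```text
time_s: 4.7
tcp_pos: [0.5657, -0.2036, 0.131]
tool_rot: [-0.0, 0.065, 0.998, 0.0]
force: [-0.4, 0.1, -1.9]
gripper_width: 0.0109
grasp_force: 59.1
```

```bash
python3 - <<'E'
from h import *
T,S=camera("top"),camera("side");np.save("top2.npy",T);np.save("side2.npy",S);s=bot.state()
print(s["time_s"],s["tcp_pos"],s["tool_rot"],s["force"],s["gripper_width"])
t=T[130:230,240:340,::-1];s=S[80:200,220:340,::-1]
cv2.imwrite("pics/crop2.png",np.hstack([cv2.resize(t,(400,400),interpolation=2),cv2.resize(s,(400,400),interpolation=2)]))
E
```

```text
4.8 [ 0.56593097 -0.20393546  0.1313226 ] [-2.10016455e-05  6.53809921e-02  9.97860370e-01  8.35620489e-05] [-0.69856947 -0.22941343 -1.51707704] 0.01101617335138606
```

View pics/crop2.png

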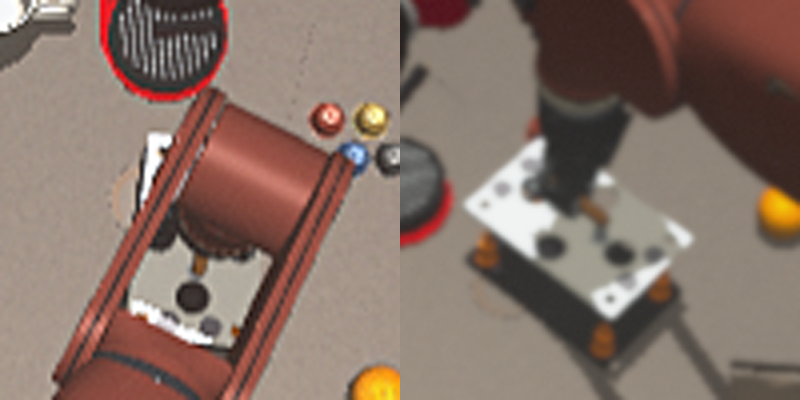

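The side view shows the plate hanging over the base: left corner (465,207), bottom corner (612,318) and right corner (692,240). Three of its edges are visible, so I measure the edges of both plate and base.

```bash
cat >> h.py <<'E'
def edges(im,n,c,yaw,L,W,zn,zf,spans,ch=None,rng=10):
    "offset (mm, outward +) of each seen edge against the guess; zn/zf: z for edges facing / off the camera"
    g=(im.astype(np.float32).mean(2) if ch is None else im[...,ch].astype(np.float32))
    cam=(-camera_model(n)["R"].T@camera_model(n)["t"])[:2];a=np.radians(yaw);ex=np.array([np.cos(a),np.sin(a)]);ey=np.array([-ex[1],ex[0]])
    out={}
    for k,(lo,hi) in spans.items():
        nrm,al,h,l=((ex,ey,L/2,W/2) if k[1]=="x" else (ey,ex,W/2,L/2));sg=1 if k[0]=="+" else -1
        z=zn if (cam-np.array(c))@nrm*sg>0 else zf
        s=np.arange(-rng,rng+.01,.5);t=np.linspace(lo,hi,30)*l;o=[]
        for tt in t:
            P=np.array([[*(np.array(c)+sg*nrm*(h+x/1000)+al*tt),z] for x in s]);m=camera_model(n)
            q=cv2.projectPoints(P,cv2.Rodrigues(m["R"])[0],m["t"],m["intrinsics"],m["D"])[0].reshape(-1,1,2).astype(np.float32)
            o.append(cv2.remap(g,q[...,0],q[...,1],cv2.INTER_LINEAR)[:,0])
        o=np.array(o);r=[]
        for part in np.array_split(o,3):
            d=np.abs(np.gradient(cv2.GaussianBlur(part.mean(0)[None],(5,1),1.2)[0]));i=min(max(d.argmax(),1),len(d)-2)
            w=slice(max(i-5,0),i+6);r.append(round(float((s[w]*d[w]).sum()/d[w].sum()),1))
        out[k]=(r,round(l*(hi-lo)*2/3*1000))
    return out
E
python3 - <<'E'
from h import *
T,S=np.load("top0.npy"),np.load("side0.npy")
F={"+x":(-.6,.6),"-x":(-.6,.6),"+y":(-.7,.7),"-y":(-.7,.7)}
c=(.5665,-.205)
for n,im in(("top",T),("side",S)): print(n,"base",edges(im,n,c,-7.5,.196,.126,.004,.015,F))
print("plate",edges(np.load("side2.npy"),"side",(.566,-.204),-7.5,.19,.12,.1083,.1133,{"+x":(.1,.85),"-x":(-.85,.85),"+y":(-.85,.85)}))
for n,im in(("top",T),("side",S)): print(n,"plate0",edges(im,n,(.531,.098),2.4,.19,.12,0,.005,F))
E
```

```text
top base {'+x': ([0.1, 0.5, 0.5], 50), '-x': ([0.8, -0.1, 0.9], 50), '+y': ([0.0, -0.3, -0.6], 91), '-y': ([1.1, 0.6, 1.0], 91)}
side base {'+x': ([-0.0, -1.0, -0.5], 50), '-x': ([-0.9, -1.0, -0.6], 50), '+y': ([-3.0, -3.5, -4.0], 91), '-y': ([1.0, 1.0, 0.6], 91)}
plate {'+x': ([0.5, -0.0, 0.0], 30), '-x': ([-7.3, 3.0, 2.5], 68), '+y': ([-2.4, -0.6, -1.5], 108)}
top plate0 {'+x': ([0.8, -1.9, -1.4], 48), '-x': ([3.4, 2.7, 2.2], 48), '+y': ([1.0, 0.4, 2.9], 89), '-y': ([-0.4, -1.0, -1.8], 89)}
side plate0 {'+x': ([0.5, 0.0, -0.0], 48), '-x': ([2.5, 2.4, 3.0], 48), '+y': ([-1.0, -0.5, -0.4], 89), '-y': ([3.0, 3.0, 2.5], 89)}
```

>>> {"fn": "apply_moves", "kwargs": {
  "rows": [0, 0.004, -0.003, -0.04, 0, 0, 0.004, -0.003, -0.086, 0, 0, 0.004, -0.003, -0.086, 0, 0, 0.004, -0.003, -0.086, 0]
}}

```text
time_s: 5.3
tcp_pos: [0.5679, -0.2066, 0.0882]
tool_rot: [-0.0, 0.066, 0.998, 0.0]
force: [-0.5, -0.3, -1.0]
gripper_width: 0.0106
grasp_force: 59.0
```

```bash
python3 - <<'E'
from h import *
T,S=camera("top"),camera("side");np.save("top3.npy",T);np.save("side3.npy",S);s=bot.state()
p=s["tcp_pos"];print(s["time_s"],p,s["tool_rot"],s["force"])
z=p[2]-.023
print("plate",edges(S,"side",(.5665,-.2055),-7.5,.19,.12,z,z+.005,{"+x":(-.2,.85),"-x":(-.5,.85),"+y":(-.9,.9)},rng=7))
t=T[150:225,255:330,::-1];s=S[110:200,225:325,::-1]
cv2.imwrite("pics/crop3.png",np.hstack([cv2.resize(t,(360,360),interpolation=2),cv2.resize(s,(400,360),interpolation=2)]))
E
```

```text
5.4 [ 0.56853269 -0.20697174  0.08921561] [ 7.54734149e-04  6.61703683e-02  9.97808004e-01 -3.14671249e-04] [-0.17908171 -0.15498383 -1.61767303]
plate {'+x': ([2.5, 2.5, 2.5], 42), '-x': ([0.5, 1.0, 0.5], 54), '+y': ([-3.0, -2.5, -2.5], 114)}
```

View pics/crop3.png

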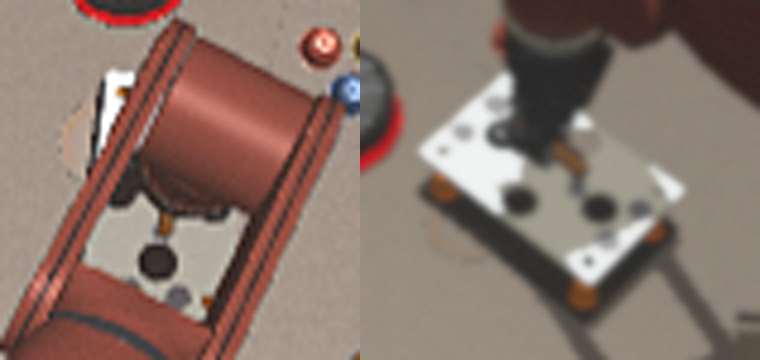

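The plate now hovers just over the pins. An orange pin shows through its hole near (123,93) in the top crop, and the side crop shows holes at (443,150) and (590,262). I check the holes against the posts.

```bash
python3 - <<'E'
from h import *
T,S=np.load("top3.npy"),np.load("side3.npy")
def dark(im,u,v,r):
    g=255-im.astype(float).mean(2);y,x=np.mgrid[v-r:v+r+1,u-r:u+r+1];W=g[v-r:v+r+1,u-r:u+r+1];W=np.clip(W-np.median(W)-15,0,None);return np.array([(W*x).sum(),(W*y).sum()])/W.sum()
a=np.radians(-7.5);Rz=np.array([[np.cos(a),-np.sin(a)],[np.sin(a),np.cos(a)]])
for u,v,o in((246,147,(.08,.045)),(282,175,(-.08,.045)),):
    p=dark(S,u,v,3)
    for z in(.066,.0685,.071): print(p.round(2),z,"centre from hole",((onz("side",p,z)[:2]-Rz@o)*1000).round(1))
# same on initial picture, plate on the table, z mid .0025
S0=np.load("side0.npy");b=np.radians(2.4);Rb=np.array([[np.cos(b),-np.sin(b)],[np.sin(b),np.cos(b)]])
for o in((.08,.045),(-.08,.045),(.08,-.045),(-.08,-.045)):
    h=np.array([.5297,.0978])+Rb@o;u,v=np.round(proj("side",(*h,.0025))).astype(int);p=dark(S0,u,v,3);print("plate0 centre",((onz("side",p,.0025)[:2]-Rb@o)*1000).round(1))
T0=np.load("top0.npy")
for n,im in(("t2",np.load("top2.npy")),("t3",T)):
    z=.1083 if n=="t2" else .066
    print(n,edges(im,"top",(.5665,-.2055),-7.5,.19,.12,z,z+.005,{"+y":(.5,.92),"+x":(.6,.95)},rng=8))
print("top post a now",onz("top",cent(T,(.652,-.171,.05),"top",4),.055)*1000, "exp", np.array([566.5,-205.8])+1000*Rz@(.08,.045))
E
```

```text
[245.85 146.79] 0.066 centre from hole [ 568.4 -212.8]
[245.85 146.79] 0.0685 centre from hole [ 567.3 -211.4]
[245.85 146.79] 0.071 centre from hole [ 566.2 -210.1]
[281.68 175.13] 0.066 centre from hole [ 566.8 -209.9]
[281.68 175.13] 0.0685 centre from hole [ 566.1 -208.6]
[281.68 175.13] 0.071 centre from hole [ 565.5 -207.3]
plate0 centre [529.8  97.4]
plate0 centre [529.2  95.5]
plate0 centre [530.6  96.8]
plate0 centre [530.3  95.4]
t2 {'+y': ([2.5, 2.4, 2.4], 27), '+x': ([5.5, -2.8, -1.0], 14)}
t3 {'+y': ([-0.2, -0.6, -0.3], 27), '+x': ([1.1, 0.8, 0.1], 14)}
top post a now [ 649.27551914 -179.45726339   55.        ] exp [ 651.68926756 -171.62707662]
```

>>> {"fn": "apply_moves", "kwargs": {
  "rows": [0, -0.0005, 0.0026, 0, 0, 0, -0.0005, 0.0026, -0.01, 0, 0, -0.0005, 0.0026, -0.018, 0, 0, -0.0005, 0.0026, -0.018, 0]
}}

```text
time_s: 5.9
tcp_pos: [0.5671, -0.2051, 0.0786]
tool_rot: [-0.001, 0.066, 0.998, 0.0]
force: [-0.1, 0.6, -2.3]
gripper_width: 0.0109
grasp_force: 59.1
```

>>> {"fn": "apply_moves", "kwargs": {
  "rows": [0, 0, 0, -0.006, 0, 0, 0, 0, -0.006, 0]
}}

```text
time_s: 6.15
tcp_pos: [0.5676, -0.2054, 0.0762]
tool_rot: [0.0, 0.066, 0.998, -0.0]
force: [0.2, 0.2, -2.4]
gripper_width: 0.0107
grasp_force: 59.2
```

>>> {"fn": "apply_moves", "kwargs": {
  "rows": [0, 0, 0, -0.004, 0, 0, 0, 0, -0.004, 0]
}}

```text
time_s: 6.4
tcp_pos: [0.568, -0.2055, 0.0745]
tool_rot: [0.001, 0.066, 0.998, -0.0]
force: [1.6, 0.3, -2.9]
gripper_width: 0.011
grasp_force: 59.1
```

>>> {"fn": "apply_moves", "kwargs": {
  "rows": [0, 0, 0, -0.003, 0, 0, 0, 0, -0.003, 0]
}}

```text
time_s: 6.65
tcp_pos: [0.5684, -0.2056, 0.0732]
tool_rot: [0.001, 0.066, 0.998, -0.0]
force: [3.2, -0.5, -1.0]
gripper_width: 0.0108
grasp_force: 59.3
```

>>> {"fn": "apply_moves", "kwargs": {
  "rows": [0, 0.002, 0, 0, 0, 0, 0.002, 0, -0.002, 0, 0, 0.002, 0, -0.002, 0]
}}

```text
time_s: 7.02
tcp_pos: [0.569, -0.2056, 0.0721]
tool_rot: [0.001, 0.066, 0.998, -0.0]
force: [3.5, -1.8, 0.7]
gripper_width: 0.0106
grasp_force: 59.4
```

>>> {"fn": "apply_moves", "kwargs": {
  "rows": [0, 0, 0, -0.002, 0, 0, 0, 0, -0.002, 0]
}}

```text
time_s: 7.28
tcp_pos: [0.5693, -0.2056, 0.0713]
tool_rot: [0.001, 0.066, 0.998, -0.0]
force: [4.9, -0.9, 1.9]
gripper_width: 0.0107
grasp_force: 59.7
```

>>> {"fn": "apply_moves", "kwargs": {
  "rows": [0, 0.003, -0.001, 0, 0, 0, 0.003, -0.001, 0, 0, 0, 0.003, -0.001, 0, 0]
}}

```text
time_s: 7.65
tcp_pos: [0.5697, -0.2057, 0.0708]
tool_rot: [-0.0, 0.066, 0.998, 0.0]
force: [1.1, -0.5, 4.6]
gripper_width: 0.0108
grasp_force: 60.0
```

>>> {"fn": "apply_moves", "kwargs": {
  "rows": [0.45, 0, 0, 0, 0, 0.45, 0, 0, 0, 0, 0.45, 0, 0, 0, 0, 0.45, 0, 0, 0.04, 0, 0.45, 0, 0, 0.12, 0, 0.45, 0, 0, 0.2, 0, 0.45, -0.1, 0.2, 0.3, 0, 0.45, -0.2, 0.4, 0.3, 0, 0.45, -0.2, 0.4, 0.3, 0, 0.45, -0.2, 0.5, 0.3, 0, 0.45, -0.2, 0.5, 0.3, 0]
}}

```text
time_s: 9.02
tcp_pos: [0.4695, 0.0467, 0.2231]
tool_rot: [0.002, 0.065, 0.998, 0.0]
force: [0.5, 0.4, 0.0]
gripper_width: 0.0385
grasp_force: 0.0
```

```bash
python3 - <<'E'
from h import *
T,S=camera("top"),camera("side");np.save("top4.npy",T);np.save("side4.npy",S);s=bot.state()
print(s["time_s"],s["tcp_pos"],s["force"])
F={"+x":(-.6,.6),"-x":(-.6,.6),"+y":(-.7,.7),"-y":(-.7,.7)}
for n,im in(("top",T),("side",S)): print(n,edges(im,n,(.5668,-.2058),-7.5,.19,.12,.049,.054,F,rng=7))
t=T[145:235,250:340,::-1];s=S[100:210,220:330,::-1]
cv2.imwrite("pics/crop4.png",np.hstack([cv2.resize(t,(390,390),interpolation=2),cv2.resize(s,(400,390),interpolation=2)]))
E
```

```text
9.125 [0.46984121 0.04663328 0.22282551] [ 0.56053488 -0.98756965  0.22659998]
top {'+x': ([2.5, 2.5, 2.5], 48), '-x': ([-0.4, -0.4, -0.2], 48), '+y': ([0.4, 0.9, 0.3], 89), '-y': ([-0.6, -0.0, -0.5], 89)}
side {'+x': ([-3.7, -1.4, 4.2], 48), '-x': ([-4.3, 1.0, 0.0], 48), '+y': ([5.7, -5.7, -5.1], 89), '-y': ([3.0, 3.5, 3.5], 89)}
```

View pics/crop4.png

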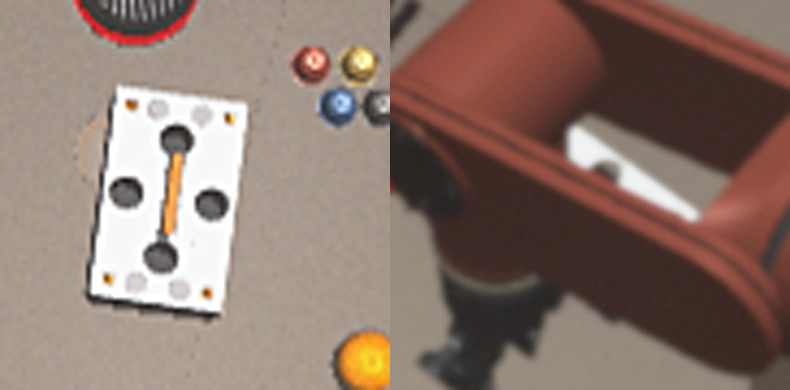

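The plate rests level on the barbs with all four pins showing in their holes: (131,104), (229,118), (108,279) and (207,293). Now I shut the fingers and go above pad a.

>>> {"fn": "apply_moves", "kwargs": {
  "rows": [0, 0.08, -0.12, 0, 0, 0, 0.16, -0.24, 0, 0, 0, 0.26, -0.36, 0, 0, 0, 0.36, -0.481, 0, 0, 0, 0.36, -0.481, 0, 0, 0, 0.36, -0.481, -0.1, 0, 0, 0.36, -0.481, -0.2, 0, 0, 0.36, -0.481, -0.29, 0, 0, 0.36, -0.481, -0.29, 0, 0, 0.36, -0.481, -0.29, 0, 0, 0.36, -0.481, -0.29, 0]
}}

```text
time_s: 10.5
tcp_pos: [0.6521, -0.1975, 0.0795]
tool_rot: [0.003, 0.066, 0.998, -0.001]
force: [0.6, -0.3, 1.2]
gripper_width: -0.0002
grasp_force: 0.0
```

```bash
python3 - <<'E'
from h import *
T,S=camera("top"),camera("side");s=bot.state()
print(s["time_s"],s["tcp_pos"],s["force"],s["gripper_width"])
t=T[145:235,250:340,::-1];s=S[100:210,220:330,::-1]
cv2.imwrite("pics/crop5.png",np.hstack([cv2.resize(t,(390,390),interpolation=2),cv2.resize(s,(400,390),interpolation=2)]))
E
```

```text
10.6 [ 0.65160437 -0.19705484  0.07863743] [ 0.36872549  0.75870177 -0.22782259] 0.0002414483249265075
```

View pics/crop5.png

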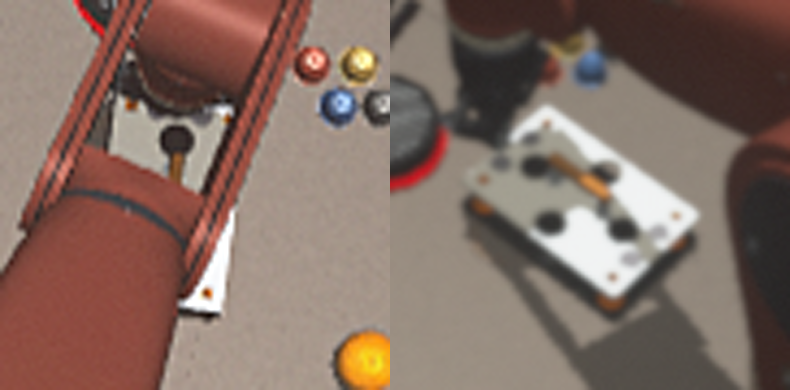

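The hand is right above pad a and touches nothing. The plate is unchanged, with pins in their holes in the side crop at (545,125), (480,178), (677,216) and (612,276). Now pressing by feel.

>>> {"fn": "apply_moves", "kwargs": {
  "rows": [0, 0, 0, -0.02, 0, 0, 0, 0, -0.034, 0, 0, 0, 0, -0.036, 0, 0, 0, 0, -0.038, 0, 0, 0, 0, -0.04, 0]
}}

```text
time_s: 11.22
tcp_pos: [0.6502, -0.1964, 0.0559]
tool_rot: [0.0, 0.066, 0.998, -0.0]
force: [0.2, 0.4, -0.1]
gripper_width: -0.0006
grasp_force: 0.0
```

>>> {"fn": "apply_moves", "kwargs": {
  "rows": [0, 0, 0, -0.002, 0, 0, 0, 0, -0.004, 0]
}}

```text
time_s: 11.48
tcp_pos: [0.6502, -0.1964, 0.0539]
tool_rot: [0.0, 0.066, 0.998, -0.0]
force: [0.3, -0.6, 0.6]
gripper_width: 0.0001
grasp_force: 0.0
```

>>> {"fn": "apply_moves", "kwargs": {
  "rows": [0, 0, 0, -0.001, 0, 0, 0, 0, -0.003, 0]
}}

```text
time_s: 11.72
tcp_pos: [0.6502, -0.1964, 0.0527]
tool_rot: [0.0, 0.066, 0.998, -0.0]
force: [-2.3, 0.7, 4.2]
gripper_width: 0.0001
grasp_force: 2.3
```

>>> {"fn": "apply_moves", "kwargs": {
  "rows": [0, 0, 0, -0.001, 0, 0, 0, 0, -0.002, 0]
}}

```text
time_s: 11.98
tcp_pos: [0.6503, -0.1965, 0.0523]
tool_rot: [0.0, 0.066, 0.998, -0.0]
force: [-2.1, 1.3, 6.9]
gripper_width: 0.0003
grasp_force: 3.5
```

>>> {"fn": "apply_moves", "kwargs": {
  "rows": [0, 0, 0, -0.001, 0, 0, 0, 0, -0.002, 0]
}}

```text
time_s: 12.22
tcp_pos: [0.6504, -0.1966, 0.0518]
tool_rot: [0.0, 0.066, 0.998, -0.0]
force: [-3.8, 0.9, 10.3]
gripper_width: -0.0
grasp_force: 4.7
```

>>> {"fn": "apply_moves", "kwargs": {
  "rows": [0, 0, 0, -0.001, 0, 0, 0, 0, -0.002, 0]
}}

```text
time_s: 12.48
tcp_pos: [0.6505, -0.1967, 0.0512]
tool_rot: [0.0, 0.066, 0.998, -0.0]
force: [-3.3, 1.1, 10.8]
gripper_width: -0.0
grasp_force: 5.5
```

>>> {"fn": "apply_moves", "kwargs": {
  "rows": [0, 0, 0, -0.001, 0, 0, 0, 0, -0.002, 0]
}}

```text
time_s: 12.72
tcp_pos: [0.6506, -0.1968, 0.0506]
tool_rot: [0.001, 0.066, 0.998, -0.0]
force: [-5.9, 2.2, 12.3]
gripper_width: 0.0004
grasp_force: 6.3
```

>>> {"fn": "apply_moves", "kwargs": {
  "rows": [0, -0.001, 0.0005, -0.001, 0, 0, -0.001, 0.0005, -0.002, 0]
}}

```text
time_s: 12.98
tcp_pos: [0.6504, -0.1966, 0.0489]
tool_rot: [0.001, 0.066, 0.998, -0.0]
force: [-0.5, -0.8, 4.6]
gripper_width: 0.0
grasp_force: 2.3
```

>>> {"fn": "apply_moves", "kwargs": {
  "rows": [0, -0.0005, 0, -0.001, 0, 0, -0.0005, 0, -0.002, 0]
}}

```text
time_s: 13.22
tcp_pos: [0.6503, -0.1965, 0.0471]
tool_rot: [0.001, 0.066, 0.998, -0.0]
force: [1.3, 0.5, 1.4]
gripper_width: -0.0002
grasp_force: 0.5
```

>>> {"fn": "apply_moves", "kwargs": {
  "rows": [0, 0, 0, -0.002, 0, 0, 0, 0, -0.003, 0]
}}

```text
time_s: 13.48
tcp_pos: [0.6498, -0.1963, 0.0453]
tool_rot: [0.0, 0.066, 0.998, -0.0]
force: [-0.4, 1.2, 7.4]
gripper_width: -0.0001
grasp_force: 3.8
```

>>> {"fn": "apply_moves", "kwargs": {
  "rows": [0, 0, 0, -0.001, 0, 0, 0, 0, -0.002, 0]
}}

```text
time_s: 13.72
tcp_pos: [0.6499, -0.1964, 0.0451]
tool_rot: [0.0, 0.066, 0.998, -0.0]
force: [-2.3, 0.6, 11.5]
gripper_width: -0.0003
grasp_force: 5.7
```

>>> {"fn": "apply_moves", "kwargs": {
  "rows": [0, 0, 0, 0.044, 0, 0, 0, 0, 0.044, 0, 0, -0.0093, -0.08, 0.044, 0, 0, -0.0093, -0.08, 0.044, 0, 0, -0.0093, -0.08, 0.03, 0, 0, -0.0093, -0.08, 0.022, 0, 0, -0.0093, -0.08, 0.018, 0, 0, -0.0093, -0.08, 0.016, 0]
}}

```text
time_s: 14.72
tcp_pos: [0.6447, -0.2355, 0.0515]
tool_rot: [-0.0, 0.066, 0.998, 0.0]
force: [-0.4, -0.6, -0.2]
gripper_width: 0.0001
grasp_force: 0.0
```

>>> {"fn": "apply_moves", "kwargs": {
  "rows": [0, 0, 0, -0.002, 0, 0, 0, 0, -0.003, 0]
}}

```text
time_s: 14.98
tcp_pos: [0.6448, -0.2361, 0.0505]
tool_rot: [0.0, 0.066, 0.998, -0.0]
force: [-0.1, -0.0, 0.8]
gripper_width: -0.0
grasp_force: 0.4
```

>>> {"fn": "apply_moves", "kwargs": {
  "rows": [0, 0, 0, -0.001, 0, 0, 0, 0, -0.002, 0]
}}

```text
time_s: 15.22
tcp_pos: [0.645, -0.2361, 0.05]
tool_rot: [0.0, 0.066, 0.998, -0.0]
force: [-1.5, 1.2, 4.5]
gripper_width: 0.0002
grasp_force: 2.5
```

Contact on pad b at about 0.0505.

>>> {"fn": "apply_moves", "kwargs": {
  "rows": [0, -0.0005, 0, -0.001, 0, 0, -0.0005, 0, -0.003, 0]
}}

```text
time_s: 15.48
tcp_pos: [0.645, -0.2363, 0.0491]
tool_rot: [0.001, 0.066, 0.998, -0.0]
force: [-1.5, 2.0, 7.9]
gripper_width: 0.0
grasp_force: 4.1
```

>>> {"fn": "apply_moves", "kwargs": {
  "rows": [0, -0.0005, 0, -0.001, 0, 0, -0.0005, 0, -0.002, 0]
}}

```text
time_s: 15.72
tcp_pos: [0.645, -0.2364, 0.0486]
tool_rot: [0.001, 0.066, 0.998, -0.0]
force: [-1.4, 1.6, 9.9]
gripper_width: -0.0003
grasp_force: 4.7
```

>>> {"fn": "apply_moves", "kwargs": {
  "rows": [0, -0.0005, 0, -0.001, 0, 0, -0.0005, 0, -0.002, 0]
}}

```text
time_s: 15.98
tcp_pos: [0.6449, -0.2365, 0.0478]
tool_rot: [0.001, 0.066, 0.998, -0.0]
force: [-0.9, 0.7, 4.1]
gripper_width: 0.0
grasp_force: 1.8
```

>>> {"fn": "apply_moves", "kwargs": {
  "rows": [0, 0, 0, -0.002, 0, 0, 0, 0, -0.004, 0]
}}

```text
time_s: 16.23
tcp_pos: [0.6444, -0.2365, 0.0442]
tool_rot: [0.001, 0.066, 0.998, -0.0]
force: [0.3, -0.4, 0.4]
gripper_width: -0.0
grasp_force: 0.0
```

>>> {"fn": "apply_moves", "kwargs": {
  "rows": [0, 0, 0, -0.002, 0, 0, 0, 0, -0.004, 0]
}}

```text
time_s: 16.48
tcp_pos: [0.6436, -0.236, 0.0418]
tool_rot: [-0.0, 0.066, 0.998, 0.0]
force: [-2.1, 1.4, 8.0]
gripper_width: -0.0002
grasp_force: 4.0
```

>>> {"fn": "apply_moves", "kwargs": {
  "rows": [0, 0, 0, -0.001, 0, 0, 0, 0, -0.002, 0]
}}

```text
time_s: 16.73
tcp_pos: [0.6436, -0.2361, 0.0417]
tool_rot: [-0.001, 0.066, 0.998, 0.0]
force: [-5.1, 0.8, 11.3]
gripper_width: -0.0
grasp_force: 5.5
```

>>> {"fn": "apply_moves", "kwargs": {
  "rows": [0, 0, 0, 0.08, 0, 0, 0, 0, 0.2, 0, 0, 0, 0, 0.22, 0, 0, -0.1, 0.014, 0.22, 0, 0, -0.21, 0.028, 0.22, 0, 0, -0.316, 0.042, 0.22, 0, 0, -0.316, 0.042, 0.22, 0, 0, -0.316, 0.042, 0.14, 0, 0, -0.316, 0.042, 0.06, 0, 0, -0.316, 0.042, 0.04, 0, 0, -0.316, 0.042, 0.034, 0, 0, -0.316, 0.042, 0.03, 0]
}}

```text
time_s: 18.23
tcp_pos: [0.4872, -0.2158, 0.0571]
tool_rot: [0.001, 0.066, 0.998, -0.001]
force: [-0.6, -0.3, -0.0]
gripper_width: 0.0003
grasp_force: 0.0
```

>>> {"fn": "apply_moves", "kwargs": {
  "rows": [0, 0, 0, -0.002, 0, 0, 0, 0, -0.004, 0]
}}

```text
time_s: 18.48
tcp_pos: [0.4865, -0.2155, 0.0547]
tool_rot: [0.001, 0.066, 0.998, -0.0]
force: [0.0, -0.2, -0.1]
gripper_width: -0.0004
grasp_force: 0.0
```

>>> {"fn": "apply_moves", "kwargs": {
  "rows": [0, 0, 0, -0.001, 0, 0, 0, 0, -0.002, 0]
}}

```text
time_s: 18.73
tcp_pos: [0.4862, -0.2153, 0.0532]
tool_rot: [0.0, 0.066, 0.998, -0.0]
force: [-0.3, 0.4, 2.5]
gripper_width: -0.0001
grasp_force: 1.6
```

>>> {"fn": "apply_moves", "kwargs": {
  "rows": [0, 0, 0, -0.001, 0, 0, 0, 0, -0.003, 0]
}}

```text
time_s: 18.98
tcp_pos: [0.4863, -0.2155, 0.0522]
tool_rot: [0.0, 0.066, 0.998, -0.0]
force: [-2.0, 0.3, 8.9]
gripper_width: 0.0003
grasp_force: 4.5
```

>>> {"fn": "apply_moves", "kwargs": {
  "rows": [0, 0, 0, -0.001, 0, 0, 0, 0, -0.003, 0]
}}

```text
time_s: 19.23
tcp_pos: [0.4865, -0.2157, 0.0512]
tool_rot: [0.0, 0.066, 0.998, -0.0]
force: [-4.0, -0.2, 12.8]
gripper_width: -0.0001
grasp_force: 6.2
```

>>> {"fn": "apply_moves", "kwargs": {
  "rows": [0, 0, 0, -0.001, 0, 0, 0, 0, -0.002, 0]
}}

```text
time_s: 19.48
tcp_pos: [0.4866, -0.2158, 0.0506]
tool_rot: [0.001, 0.066, 0.998, -0.001]
force: [-3.6, 2.2, 14.5]
gripper_width: 0.0001
grasp_force: 7.1
```

>>> {"fn": "apply_moves", "kwargs": {
  "rows": [0, -0.0005, 0.0005, -0.001, 0, 0, -0.0005, 0.0005, -0.002, 0]
}}

```text
time_s: 19.73
tcp_pos: [0.4864, -0.2157, 0.0491]
tool_rot: [0.001, 0.066, 0.998, -0.001]
force: [-2.2, -1.3, 8.6]
gripper_width: 0.0001
grasp_force: 3.9
```

>>> {"fn": "apply_moves", "kwargs": {
  "rows": [0, -0.0005, 0, -0.001, 0, 0, -0.0005, 0, -0.0015, 0]
}}

```text
time_s: 19.98
tcp_pos: [0.4864, -0.2157, 0.0485]
tool_rot: [0.001, 0.066, 0.998, -0.001]
force: [-2.0, 0.3, 10.0]
gripper_width: -0.0001
grasp_force: 4.7
```

>>> {"fn": "apply_moves", "kwargs": {
  "rows": [0, 0, 0, -0.001, 0, 0, 0, 0, -0.002, 0]
}}

```text
time_s: 20.23
tcp_pos: [0.486, -0.2156, 0.047]
tool_rot: [0.001, 0.066, 0.998, -0.001]
force: [-0.7, -0.1, 5.4]
gripper_width: 0.0003
grasp_force: 3.0
```

>>> {"fn": "apply_moves", "kwargs": {
  "rows": [0, 0, 0, -0.001, 0, 0, 0, 0, -0.002, 0]
}}

```text
time_s: 20.48
tcp_pos: [0.486, -0.2155, 0.0459]
tool_rot: [0.001, 0.066, 0.998, -0.001]
force: [-2.0, -1.2, 5.2]
gripper_width: -0.0001
grasp_force: 3.0
```

>>> {"fn": "apply_moves", "kwargs": {
  "rows": [0, 0, 0, -0.001, 0, 0, 0, 0, -0.002, 0]
}}

```text
time_s: 20.72
tcp_pos: [0.4856, -0.215, 0.0442]
tool_rot: [0.0, 0.066, 0.998, -0.0]
force: [0.8, -0.1, -0.6]
gripper_width: -0.0001
grasp_force: 0.0
```

>>> {"fn": "apply_moves", "kwargs": {
  "rows": [0, 0, 0, -0.002, 0, 0, 0, 0, -0.004, 0, 0, 0, 0, -0.004, 0]
}}

```text
time_s: 21.1
tcp_pos: [0.4852, -0.2147, 0.0417]
tool_rot: [-0.0, 0.066, 0.998, 0.0]
force: [0.0, 0.5, 0.2]
gripper_width: -0.0001
grasp_force: 0.0
```

>>> {"fn": "apply_moves", "kwargs": {
  "rows": [0, 0, 0, -0.001, 0, 0, 0, 0, -0.003, 0, 0, 0, 0, -0.003, 0]
}}

```text
time_s: 21.48
tcp_pos: [0.4855, -0.2149, 0.0411]
tool_rot: [0.0, 0.066, 0.998, -0.0]
force: [-2.6, 0.9, 4.8]
gripper_width: -0.0004
grasp_force: 2.4
```

>>> {"fn": "apply_moves", "kwargs": {
  "rows": [0, 0, 0, -0.003, 0, 0, 0, 0, -0.003, 0, 0, 0, 0, 0.044, 0, 0, 0, 0, 0.044, 0, 0, 0.0104, 0.079, 0.044, 0, 0, 0.0104, 0.079, 0.044, 0, 0, 0.0104, 0.079, 0.02, 0, 0, 0.0104, 0.079, 0.01, 0, 0, 0.0104, 0.079, 0.006, 0, 0, 0.0104, 0.079, 0.004, 0]
}}

```text
time_s: 22.72
tcp_pos: [0.4905, -0.1757, 0.0422]
tool_rot: [-0.0, 0.066, 0.998, 0.0]
force: [-0.0, -0.7, 0.2]
gripper_width: -0.0005
grasp_force: 0.0
```

>>> {"fn": "apply_moves", "kwargs": {
  "rows": [0, 0, 0, -0.002, 0, 0, 0, 0, -0.004, 0, 0, 0, 0, -0.004, 0]
}}

```text
time_s: 23.1
tcp_pos: [0.4908, -0.1756, 0.041]
tool_rot: [0.0, 0.066, 0.998, -0.0]
force: [-0.3, 0.1, 3.5]
gripper_width: 0.0002
grasp_force: 1.8
```

>>> {"fn": "apply_moves", "kwargs": {
  "rows": [0, 0, 0, -0.001, 0, 0, 0, 0, -0.003, 0, 0, 0, 0, -0.003, 0]
}}

```text
time_s: 23.48
tcp_pos: [0.4909, -0.1756, 0.0409]
tool_rot: [-0.0, 0.066, 0.998, -0.0]
force: [-6.8, 2.2, 16.9]
gripper_width: -0.0002
grasp_force: 8.3
```

>>> {"fn": "apply_moves", "kwargs": {
  "rows": [0, 0, 0, 0.08, 0, 0, 0, 0, 0.2, 0, 0, 0, 0, 0.22, 0, 0, 0.1, -0.014, 0.22, 0, 0, 0.21, -0.028, 0.22, 0, 0, 0.317, -0.042, 0.22, 0, 0, 0.317, -0.042, 0.22, 0, 0, 0.317, -0.042, 0.14, 0, 0, 0.317, -0.042, 0.05, 0, 0, 0.317, -0.042, 0.02, 0, 0, 0.317, -0.042, 0.01, 0, 0, 0.317, -0.042, 0.008, 0]
}}

```text
time_s: 24.98
tcp_pos: [0.6501, -0.1969, 0.0447]
tool_rot: [0.001, 0.066, 0.998, -0.0]
force: [-0.0, -0.2, 0.0]
gripper_width: -0.0002
grasp_force: 0.0
```

>>> {"fn": "apply_moves", "kwargs": {
  "rows": [0, 0, 0, -0.001, 0, 0, 0, 0, -0.003, 0, 0, 0, 0, -0.004, 0]
}}

```text
time_s: 25.35
tcp_pos: [0.6495, -0.1965, 0.0417]
tool_rot: [0.0, 0.066, 0.998, -0.0]
force: [0.6, 0.1, 0.5]
gripper_width: -0.0002
grasp_force: 0.0
```

>>> {"fn": "apply_moves", "kwargs": {
  "rows": [0, 0, 0, -0.001, 0, 0, 0, 0, -0.002, 0, 0, 0, 0, -0.003, 0]
}}

```text
time_s: 25.72
tcp_pos: [0.6494, -0.1965, 0.0411]
tool_rot: [0.0, 0.066, 0.998, -0.0]
force: [-4.8, 2.2, 11.1]
gripper_width: 0.0
grasp_force: 5.4
```

>>> {"fn": "apply_moves", "kwargs": {
  "rows": [0, 0, 0, 0.044, 0, 0, 0, 0, 0.044, 0, 0, -0.0104, -0.079, 0.044, 0, 0, -0.0104, -0.079, 0.044, 0, 0, -0.0104, -0.079, 0.02, 0, 0, -0.0104, -0.079, 0.008, 0, 0, -0.0104, -0.079, 0.005, 0, 0, -0.0104, -0.079, 0.003, 0]
}}

```text
time_s: 26.72
tcp_pos: [0.6437, -0.2349, 0.0411]
tool_rot: [-0.001, 0.066, 0.998, 0.0]
force: [-3.8, 3.4, 6.3]
gripper_width: 0.0001
grasp_force: 3.4
```

>>> {"fn": "apply_moves", "kwargs": {
  "rows": [0, 0, 0, -0.001, 0, 0, 0, 0, -0.003, 0, 0, 0, 0, -0.003, 0]
}}

```text
time_s: 27.1
tcp_pos: [0.6438, -0.235, 0.0411]
tool_rot: [-0.0, 0.066, 0.998, 0.0]
force: [-5.7, 4.1, 9.6]
gripper_width: 0.0002
grasp_force: 5.1
```

All four pads stop hard at about 0.041, so the plate is home. I retreat and look.

>>> {"fn": "apply_moves", "kwargs": {
  "rows": [0, 0, 0, 0.1, 0, 0, 0, 0, 0.22, 0, 0, 0, 0, 0.34, 0, 0, -0.1, 0.1, 0.36, 0, 0, -0.2, 0.2, 0.36, 0, 0, -0.3, 0.32, 0.36, 0, 0, -0.36, 0.44, 0.36, 0, 0, -0.36, 0.56, 0.36, 0, 0, -0.36, 0.68, 0.36, 0, 0, -0.36, 0.8, 0.36, 0, 0, -0.36, 0.8, 0.36, 0, 0, -0.36, 0.8, 0.36, 0]
}}

```text
time_s: 28.6
tcp_pos: [0.4636, 0.1659, 0.2196]
tool_rot: [0.0, 0.064, 0.998, 0.0]
force: [-0.6, -0.5, -0.8]
gripper_width: -0.0002
grasp_force: 0.0
```

```bash
python3 - <<'E'
from h import *
T,S=camera("top"),camera("side");s=bot.state();print(s["time_s"],s["tcp_pos"],s["force"])
F={"+x":(-.6,.6),"-x":(-.6,.6),"+y":(-.7,.7),"-y":(-.7,.7)}
for n,im in(("top",T),("side",S)): print(n,edges(im,n,(.5672,-.2056),-7.5,.19,.12,.036,.041,F,rng=7))
t=T[125:255,190:360,::-1];s=S[90:220,200:370,::-1]
cv2.imwrite("pics/crop6.png",np.hstack([cv2.resize(t,(400,306),interpolation=2),cv2.resize(s,(400,306),interpolation=2)]))
E
```

```text
28.7 [0.46390155 0.16384155 0.21950112] [ 0.94533338  0.0158348  -0.3980066 ]
top {'+x': ([2.4, 2.4, 2.0], 48), '-x': ([-0.2, -0.0, 0.4], 48), '+y': ([-0.2, 0.3, -0.3], 89), '-y': ([0.4, -0.3, -0.0], 89)}
side {'+x': ([3.0, -0.0, -2.5], 48), '-x': ([2.0, 5.0, 5.4], 48), '+y': ([5.7, 5.3, 5.0], 89), '-y': ([-5.4, -4.9, 3.9], 89)}
```

View pics/crop6.png

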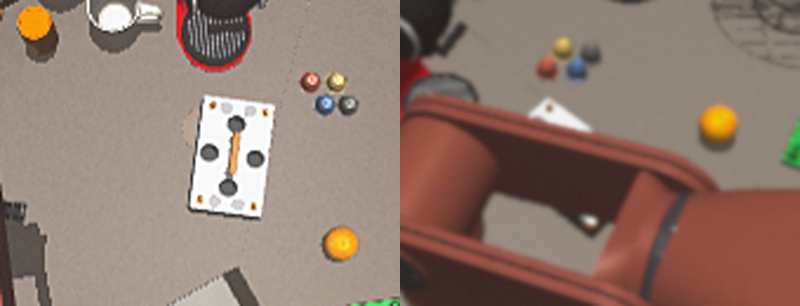

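The plate sits on the base with pins in all four holes: (212,105), (265,113), (200,199) and (252,206). The capsules, mug and mandarin have not moved, and the arm is clear. I hand the job in.

```bash
python3 -c "
from workcell import bot
print(bot.sign_off())"
```

```text
the job is handed in; nothing more can be done
None
```

The plate was set on the posts, let go, and pressed home. All four pads stop hard at about 41 mm, the highest press force I read was about 17 N, and the job was handed in at about 29 s with the arm clear.

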